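Pull back a spring shelf pusher to the full line and hold it for restocking

TASK

Take the last old black-capped spice jar out of its lane of the spring pusher tray and stand it gently upright on the bare worktop, clear of the tray. Then take hold of the blue tab of that same lane's pusher, draw it back until its yellow pointers are at the red line, and keep holding it there so that I can drop in the three new jars: finish while still holding it. Leave the grey-topped shaker and its lane and the three new jars alone.

Things in the scene. Friction and masses are not known exactly. Their poses are not given: they have to be found in the camera images.
- tray: Fixed two-lane spring pusher tray, 232 x 123 mm: black floor 10 mm up, aluminium rails 28 mm, clear front stop 38 mm high at x = -110 mm, rear plate 29 mm high at x = +110 mm. Origin: middle of the underside. x runs along the lanes, front to rear (the way to pull, to the robot's right), y across, away from the robot. Lanes 47 mm wide: far lane y = +30 mm, near lane y = -30 mm
- old_jar: Old spice jar: round, black cap, dark label, 41 mm diameter, 105 mm tall, 0.08 to 0.15 kg. At first alone at the front of one lane (either), 10 mm above the worktop, pressed to the front stop by its pusher. Grip it high (tips over 68 mm up), fingers before and behind it along the lane; lift straight up. Origin: centre of underside, z up
- shaker: Salt shaker with grey domed top, 44 mm diameter, 90 mm tall, at the front of the other lane; it stays there. Its origin is the centre of its underside.
- far_pusher (a joint): Pull-back of the far lane's spring pusher in m, along tray +x: 0 = fully home, about 0.038 to 0.04 with the jar or shaker before it, 0.126 = pointers at the middle of the red line, 0.155 = rear end stop (too far). A coil spring draws it forward (3 N at 0, 4.5 N at the line; damping 15 N per m/s): let go, it runs home
- far_tab (a point): Middle of the top edge of the far pusher's upright blue finger tab, 66 mm above the worktop. Tab 10 mm thick along the lane, 30 mm wide, 45 mm behind the paddle's front face. Its top 25 mm stand free, with 34 mm of space to the grey paddle before it and open space behind: pinch it from above, one finger before, one behind
- far_pointer (a point): Front face of the far pusher's grey paddle (44 mm wide, top 50 mm above the worktop) at its middle, at rail height, 28 mm up. The front edges of the two yellow pointers at the paddle's sides, over the rails, are level with this point
- far_line (a point): Middle of the red line (4 mm wide, across all the rails) at the far lane, 28 mm above the worktop; axes as the tray's. It lies 129 mm behind the front stop: room for three jars
- near_pusher (a joint): Pull-back of the near lane's spring pusher in m, along tray +x: 0 = fully home, about 0.038 to 0.04 with the jar or shaker before it, 0.126 = pointers at the middle of the red line, 0.155 = rear end stop (too far). A coil spring draws it forward (3 N at 0, 4.5 N at the line; damping 15 N per m/s): let go, it runs home
- near_tab (a point): Middle of the top edge of the near pusher's upright blue finger tab, 66 mm above the worktop. Tab 10 mm thick along the lane, 30 mm wide, 45 mm behind the paddle's front face. Its top 25 mm stand free, with 34 mm of space to the grey paddle before it and open space behind: pinch it from above, one finger before, one behind
- near_pointer (a point): Front face of the near pusher's grey paddle (44 mm wide, top 50 mm above the worktop) at its middle, at rail height, 28 mm up. The front edges of the two yellow pointers at the paddle's sides, over the rails, are level with this point
- near_line (a point): Middle of the red line (4 mm wide, across all the rails) at the near lane, 28 mm above the worktop; axes as the tray's. It lies 129 mm behind the front stop: room for three jars
- new_jar_0: One of three new spice jars, like the old one (41 mm diameter, 105 mm tall), standing on the worktop beyond the tray: leave. Its origin is the centre of its underside.
- new_jar_1: One of three new spice jars, like the old one (41 mm diameter, 105 mm tall), standing on the worktop beyond the tray: leave. Its origin is the centre of its underside.
- new_jar_2: One of three new spice jars, like the old one (41 mm diameter, 105 mm tall), standing on the worktop beyond the tray: leave. Its origin is the centre of its underside.
- clear_spot (a point): Middle of a clear piece of worktop (50 mm free all round, only low things near) to the right of the portion scale, at worktop height, a convenient place for the old jar. The scale (220 mm high, 200 mm square, centred 0.48 m ahead and 0.15 m to the right of the robot) stands between it and the tray: carry the jar over it or round its front
There are look-alikes about, which are no part of the job. What is shaped like the shaker but turquoise is not meant.

How it is judged:
By the outcome, as a careful person would: the job done as asked, in the order asked, and still so for the second after the job is handed in, while the arm keeps its last pose, push and grip.
It also fails if it takes over 72 s, if anything falls off the work surface, if the arm or the gripper's body presses on something with over 40 N, if the wrist force passes 120 N, or if a joint passes its speed limit or range.

ROBOT

A 6-joint arm with a two-finger parallel gripper is mounted at the origin on a cart in front of the work surface, level with it; the furniture and walls round the work are solid. World frame = base frame: x ahead of the robot, y to its left, z up, the work surface at z = 0. Lengths are in mm, angles in rad, forces in N, time in s.
With the tool pointing down it reaches from about 350 to 975 mm from the base axis. Payload 7.1 kg.
Tool frame: the origin (TCP) lies midway between the tips of the shut fingers; the grasp point (between the pads) lies 19 mm behind it (ctrl.grip_depth is the distance from the TCP to the grasp point, in mm); z points along the fingers, y is the line along which they close (so a half turn about z gives the same grasp; the last joint's range is limited). The gripper opens to 88 mm and grips with 3 to 60 N. Pads are 20 mm wide; open, the fingers measure 115 mm over their backs; the gripper's body (75 mm by 178 mm) begins 61 mm behind the grasp point.
Start: joints at [1.15, 0.423, 1.63, -0, 1.089, -0.019], TCP at [244.39, 575.22, 222.675] pointing down, gripper open.
Joint ranges: [-3, 3], [-0.9, 2.11], [0.09, 2.58], [-1.31, 4.45], [0.11, 2.69], [-2.54, 2.54]. Speed limits (rad/s): [2.39, 2.39, 3.01, 3.14, 3.14, 3.14].

INTERFACE

Orientations are given as a rotation vector (axis times angle).
In Python, from workcell import ctrl, cams gives the robot as it stands.
- The arm moves only by the tool move_arm, never from a script. Its argument "steps" is a list of rows, each a list of 3 entries, a list of its own where there are three numbers: the shift along the tool's x, y, z in units of 25 mm (1.0 is 25 mm), then the turn about the tool's z in units of 5 degrees (1.0 is 5 degrees), then the closure, from 0 (fully open) to 1 (shut). A call has 1 to 20 rows; each row shifts and turns the commanded pose from where the row before left it, along the tool's axes as they then stand; what a row does not reach is not made up. A row lasts 1/12 s, in which the tool goes at most 41.7 mm and 7.16 degrees, less where a joint would pass 70% of its speed; a pose out of reach is approached as far as the arm can. A call is refused whole if a number of a shift passes 1 or a number of a turn 1, either way. A call with a gripper value outside its range is refused whole. The fingers move at their own pace and stop on an object; the grip force is fixed at half the most. Time passes only in rows, so rows that do not move let the fingers close. It gives the time, the measured TCP pose, the force, the opening and the grip force at its end, in the units of the state.
- ctrl.get_obs(): the state, without advancing time (a new reading comes with each control period).
- cams.get_image(name): name is "scene" or "top" or "wrist"; returns a dict with "image" (400x640x3 uint8, red, green, blue), "camera_matrix" (3x3 intrinsics, pixels), "xyz" and "rotation" of the camera in the world; the wrist camera has in their place "mount" (4x4, takes a point from camera to tool coordinates, whose origin is the TCP and whose axes are the flange's). Camera axes: x right, y down, z forward; pixel columns grow to the right and rows downward; lengths in mm; the calibration is good to about 2 mm. The wrist camera is an equidistant fisheye: a pixel r from the principal point sees the ray r / f radians off the axis. A picture is of the moment at which its call begins: read the wrist's pose just before it. There is no depth.
- ctrl.close_job(): hands the job in; it is judged then, once.
Trained networks look in the newest picture that a camera, given by its name, has taken for a name from the list of things; names that differ only in an ending like _2 or _b are one class to them, and where a whole thing is asked for, a point or a joint stands for the part that bears it (a point fixed in the world has none). Each returns a list of dicts, best first, with "p" (0 to 1); they miss things now and then, are a little off and sometimes report something else, mostly with a low value. They report only what shows in the picture. A call takes as long as a camera call. They do not tell look-alikes from the thing itself.
- cams.boxes_of(camera, thing): "rect" ([centre column, centre row, width, height] in pixels, round what is visible of it).
- cams.cut_out(camera, thing): "pixels" (400x640 bool, what is visible of it) and "rect" ([centre column, centre row, width, height] in pixels, round what is visible of it).
The state is a dict: "t": time; "qpos": joint angles; "qvel": joint speeds; "joint_torque": joint torques, N m; "ee_pos": TCP position; "orientation": TCP orientation; "ft_force": force on the tool from outside, world axes, zero at the start; "moment": the same for the moment, N m; "width": finger opening in mm; "grasp_force": force on a finger pad.
Only numpy, scipy, OpenCV 4.12 (cv2) and the standard library are available. Lean on these libraries where they do the work, as an engineer would, in place of code of your own. Each camera call takes 0.05 s, during which the arm holds its last target. There are 200 camera calls.

## Working session

There is one attempt and no reset: what is moved stays moved. The work goes in short steps, Python scripts to look and compute and a tool call to move; the robot and the scene stay as the last step left them, time stands still between calls to the robot, and variables do not carry over. Pictures are saved under pics/ and viewed, at most 13 in all, crops included, and the job is handed in when it is done.

Besides the shell and the picture viewer there is one more tool, called after ">>>" as name(argument=value, ...), one argument or row to a line, values as JSON. move_arm: Moves the arm, as the interface text tells. Its arguments: {"type":"object","properties":{"steps":{"type":"array"}},"required":["steps"]}

```bash
mkdir -p pics; ls; python3 - <<'E'
from workcell import ctrl,cams
import cv2,numpy as np
o=ctrl.get_obs(); print(o, ctrl.grip_depth)
for c in("scene","top"):
    d=cams.get_image(c); cv2.imwrite(f"pics/{c}0.png",d["image"][:,:,::-1])
    print(c,d["camera_matrix"].round(1).tolist(),np.round(d["xyz"],1),np.round(d["rotation"],4).tolist())
    for n in("tray","old_jar","shaker","far_tab","far_pusher","new_jar_0"):
        print(n,[(round(b["p"],2),np.round(b["rect"]).tolist()) for b in cams.boxes_of(c,n)][:6])
d=cams.get_image("wrist");cv2.imwrite("pics/wrist0.png",d["image"][:,:,::-1]);print(d["camera_matrix"],d["mount"])
E
```

```text
pics
{'t': 0.0, 'qpos': array([ 1.14997726e+00,  4.23845724e-01,  1.63066033e+00,  3.01530334e-06,
        1.08859881e+00, -1.89872849e-02]), 'qvel': array([-0.00018856, -0.00150429,  0.00141311,  0.00051611, -0.00135436,
       -0.00038668]), 'joint_torque': array([-1.13570510e-03, -5.44612813e+01, -2.73675907e+01,  6.42667478e-02,
        2.25414330e-02, -1.03384316e-04]), 'ee_pos': array([244.18744625, 574.73523845, 221.91030199]), 'orientation': array([-6.26893479e-01, -3.07806997e+00,  2.31701513e-03]), 'ft_force': array([ 0.46783412, -0.62974809,  0.07881915]), 'moment': array([-0.022396  ,  0.00023073,  0.01517672]), 'grasp_force': 0.0, 'width': 87.87981139668446} 18.700000000000003
scene [[476.3, 0.0, 316.9], [0.0, 476.3, 201.1], [0.0, 0.0, 1.0]] [ 144.4 -610.4 1238.7] [-2.4583, 0.8267, -0.2293]
tray [(0.82, [254.0, 184.0, 82.0, 62.0])]
old_jar [(0.75, [225.0, 162.0, 15.0, 30.0])]
shaker [(0.59, [241.0, 153.0, 13.0, 21.0]), (0.59, [215.0, 146.0, 16.0, 23.0]), (0.21, [331.0, 170.0, 17.0, 28.0])]
far_tab [(0.72, [251.0, 165.0, 17.0, 18.0]), (0.36, [256.0, 186.0, 76.0, 67.0])]
f
[... 477 characters left out ...]
238.0, 19.0, 15.0]), (0.72, [219.0, 220.0, 16.0, 12.0]), (0.67, [220.0, 238.0, 17.0, 16.0])]
far_tab [(0.54, [236.0, 218.0, 20.0, 18.0])]
far_pusher [(0.74, [236.0, 220.0, 23.0, 21.0])]
new_jar_0 [(0.73, [312.0, 161.0, 15.0, 21.0]), (0.69, [279.0, 162.0, 14.0, 26.0]), (0.66, [297.0, 155.0, 17.0, 24.0])]
[[309.70691629   0.         316.65710849]
 [  0.         309.70691629 201.13950965]
 [  0.           0.           1.        ]] [[-9.87187458e-04 -9.69267894e-01 -2.46005639e-01  6.72738478e+01]
 [ 9.99999322e-01 -1.10882701e-03  3.55941583e-04  1.07880342e+00]
 [-6.17780447e-04 -2.46005121e-01  9.69268332e-01 -1.60214493e+02]
 [ 0.00000000e+00  0.00000000e+00  0.00000000e+00  1.00000000e+00]]
```

```bash
python3 - <<'E'
import cv2
a=cv2.imread("pics/scene0.png");b=cv2.imread("pics/top0.png")
cv2.imwrite("pics/c1.png",cv2.resize(a[100:260,170:390],None,fx=3.6,fy=3.6,interpolation=2))
cv2.imwrite("pics/c2.png",cv2.resize(b[120:280,160:380],None,fx=3.6,fy=3.6,interpolation=2))
E
```

```text
(no output)
```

View pics/top0.png

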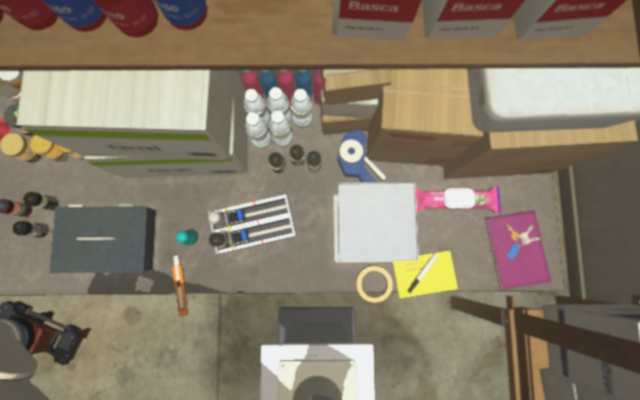

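View pics/c1.png

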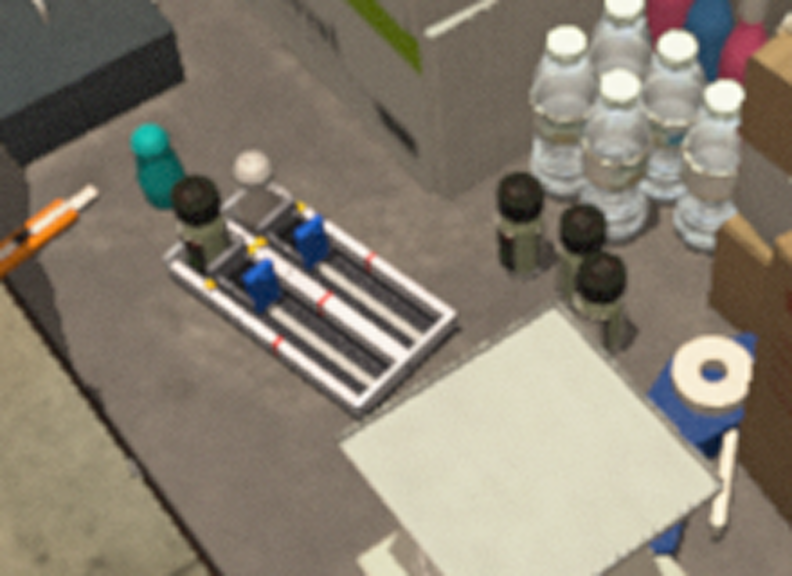

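View pics/c2.png

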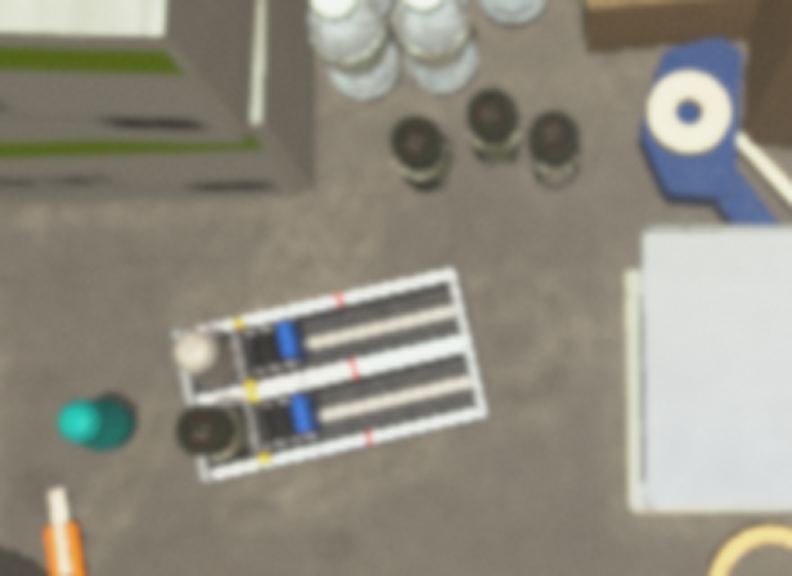

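The old jar is the black-capped jar inside the tray's near lane: top px (218,240), scene px (225,162). The other black-capped jars, at top px (277,161), (297,155) and (313,160), are the new ones outside the tray. The off-white dome at (214,218) is the shaker in the far lane. The turquoise look-alike stands at (187,238). Next I'll fit the tray pose from the red, blue and yellow marks.

```bash
cat > h.py <<'E'
import cv2,numpy as np
from scipy.spatial.transform import Rotation as R
from scipy.optimize import least_squares
def rot(d):
    r=np.array(d["rotation"],float); return r if r.shape==(3,3) else R.from_rotvec(r).as_matrix()
def proj(d,P):
    c=(np.atleast_2d(P)-d["xyz"])@rot(d); k=d["camera_matrix"]
    return np.c_[k[0,0]*c[:,0]/c[:,2]+k[0,2],k[1,1]*c[:,1]/c[:,2]+k[1,2]]
def back(d,uv,z):
    k=d["camera_matrix"];r=rot(d)@np.array([(uv[0]-k[0,2])/k[0,0],(uv[1]-k[1,2])/k[1,1],1]);o=np.array(d["xyz"]);return o+r*(z-o[2])/r[2]
def wtop(o,d,T,):  # wrist camera pose
    M=np.array(d["mount"]);Rt=R.from_rotvec(o["orientation"]).as_matrix()
    return Rt@M[:3,:3],Rt@M[:3,3]+o["ee_pos"]
def wback(o,d,uv,z):
    Rc,p=wtop(o,d,0);k=d["camera_matrix"];v=np.array([uv[0]-k[0,2],uv[1]-k[1,2]]);r=np.hypot(*v);t=r/k[0,0]
    ray=Rc@np.r_[v/max(r,1e-9)*np.sin(t),np.cos(t)];return p+ray*(z-p[2])/ray[2]
def blobs(img,col,roi,amin=3):
    h=cv2.cvtColor(img,cv2.COLOR_RGB2HSV).astype(int);H,S,V=h[...,0],h[...,1],h[...,2]
    m={"red":((H<8)|(H>170))&(S>90)&(V>90),"blue":(H>100)&(H<130)&(S>130)&(V>60),"yellow":(H>18)&(H<32)&(S>130)&(V>120)}[col]
    x0,y0,x1,y1=roi;k=np.zeros(m.shape,np.uint8);k[y0:y1,x0:x1]=m[y0:y1,x0:x1]
    n,l,s,c=cv2.connectedComponentsWithStats(k)
    return [(c[i].round(2).tolist(),int(s[i,4]),s[i,:4].tolist()) for i in range(1,n) if s[i,4]>=amin]
E
python3 - <<'E'
from h import *
from workcell import cams
np.set_printoptions(precision=1,suppress=True)
for c,roi in(("top",(205,190,300,255)),("scene",(212,140,300,218))):
    d=cams.get_image(c)
    for col,z in(("red",28),("yellow",28),("blue",54)):
        for b in blobs(d["image"],col,roi): print(c,col,b,back(d,b[0],z))
    for n in("old_jar","new_jar_0","clear_spot"):
      for b in cams.boxes_of(c,n):
        u,v,w,h=b["rect"];print(n,round(b["p"],2),b["rect"],back(d,(u,v),105 if c=="top" else 55))
d=cams.get_image("top")
g=lambda u,v:(160+u/3.6,120+v/3.6)
for u,v in((455,268),(486,413),(205,478),(205,430)):print("corner",back(d,g(u,v),28),back(d,g(u,v),110))
for uv in((455,235),(417,222),(418,190),(455,208),(490,240),(425,250),(417,260)):print(uv,back(d,uv,0))
E
```

```text
top yellow ([229.0, 226.0], 3, [229, 225, 1, 3]) [487.5 251.5  28. ]
top blue ([239.52, 214.17], 46, [237, 210, 6, 9]) [518.6 216.9  54. ]
top blue ([243.3, 234.62], 47, [241, 230, 6, 10]) [460.5 205.   54. ]
old_jar 0.69 [221.0, 238.7, 21.0, 15.5] [446.6 255.5 105. ]
new_jar_0 0.85 [313.1, 159.2, 15.5, 23.5] [664.5   6.6 105. ]
new_jar_0 0.76 [297.8, 156.6, 15.8, 25.3] [672.1  49.  105. ]
new_jar_0 0.68 [276.6, 162.8, 10.9, 25.5] [654.9 107.6 105. ]Traceback (most recent call last):
  File "<stdin>", line 9, in <module>
ValueError: it knows: far_line, far_pointer, far_pusher, far_tab, near_line, near_pointer, near_pusher, near_tab, new_jar, old_jar, shaker, tray
```

```bash
python3 - <<'E'
from h import *
from workcell import cams,ctrl
np.set_printoptions(precision=2,suppress=True)
o=ctrl.get_obs();print(R.from_rotvec(o["orientation"]).as_matrix())
d=cams.get_image("top")
for uv in((455,235),(417,222),(418,190),(455,208),(490,240),(425,250),(417,260)):print(uv,back(d,uv,0))
g=lambda u,v:(160+u/3.6,120+v/3.6)
for u,v in((455,268),(486,413),(205,478),(369,437),(352,368),(340,299)):print("pt",back(d,g(u,v),28))
d=cams.get_image("scene");g=lambda u,v:(170+u/3.6,100+v/3.6)
for u,v in((455,313),(360,408),(167,258),(277,342),(324,298),(370,260)):print("scene pt",back(d,g(u,v),28))
E
```

```text
[[-0.92  0.39 -0.  ]
 [ 0.39  0.92  0.  ]
 [ 0.    0.   -1.  ]]
(455, 235) [ 458.42 -411.06    0.  ]
(417, 222) [ 497.82 -300.25    0.  ]
(418, 190) [ 594.31 -307.5     0.  ]
(455, 208) [ 538.95 -415.73    0.  ]
(490, 240) [ 442.91 -513.72    0.  ]
(425, 250) [ 415.04 -320.16    0.  ]
(417, 260) [ 386.12 -295.33    0.  ]
pt [578.85  85.95  28.  ]
pt [460.89  60.66  28.  ]
pt [410.9  284.08  28.  ]
pt [442.43 154.11  28.  ]
pt [497.85 168.49  28.  ]
pt [554.04 179.02  28.  ]
scene pt [580.11  87.88  28.  ]
scene pt [462.73  58.66  28.  ]
scene pt [414.14 287.39  28.  ]
scene pt [443.32 155.1   28.  ]
scene pt [499.77 168.74  28.  ]
scene pt [553.78 178.03  28.  ]
```

>>> move_arm(
  steps=[
    [[-0.5, -0.35, -0.5], 0, 0],
    [[-1, -0.7, -0.5], 0, 0],
    [[-1, -0.7, -0.5], 0, 0],
    [[-1, -0.7, 0], 0, 0],
    [[-1, -0.7, 0], 0, 0],
    [[-1, -0.7, 0], 0, 0],
    [[-1, -0.7, 0], 0, 0],
    [[-1, -0.7, 0], 0, 0],
    [[-1, -0.7, 0], 0, 0],
    [[-1, -0.7, 0], 0, 0],
    [[-1, -0.7, 0], 0, 0],
    [[-1, -0.7, 0], 0, 0],
    [[-1, -0.7, 0], -1, 0],
    [[0, 0, 0], -1, 0],
    [[0, 0, 0], -1, 0],
    [[0, 0, 0], -1, 0],
    [[0, 0, 0], -1, 0],
    [[0, 0, 0], -1, 0],
    [[0, 0, 0], -1, 0],
    [[0, 0, 0], 0, 0],
  ],
)

```text
t: 2.67
ee_pos: [446.5, 251.7, 260.3]
orientation: [-0.332, 3.124, 0.0]
ft_force: [-0.5, 0.0, -0.0]
width: 88.2
grasp_force: 0.0
```

```bash
python3 - <<'E'
from h import *
from workcell import cams,ctrl
np.set_printoptions(precision=2,suppress=True)
o=ctrl.get_obs();print(o["ee_pos"],o["t"],R.from_rotvec(o["orientation"]).as_matrix()[:,1])
d=cams.get_image("wrist");cv2.imwrite("pics/w1.png",d["image"][:,:,::-1])
for col,z in(("red",28),("yellow",28),("blue",66)):
    for b in blobs(d["image"],col,(0,0,640,400),8): print(col,b,wback(o,d,b[0],z))
for n in("old_jar","shaker","near_tab","tray"):
    for b in cams.boxes_of("wrist",n):print(n,round(b["p"],2),np.round(b["rect"],1),wback(o,d,b["rect"][:2],115))
E
```

```text
[446.49 251.66 260.26] 2.6667 [-0.21  0.98  0.  ]
red ([245.25, 157.5], 24, [244, 154, 5, 8]) [441.13 157.39  28.  ]
red ([340.0, 184.0], 11, [338, 183, 5, 3]) [450.03 284.57  28.  ]
red ([247.66, 199.51], 35, [246, 193, 5, 14]) [495.72 169.8   28.  ]
red ([251.04, 238.96], 25, [250, 234, 4, 11]) [550.22 182.71  28.  ]
red ([546.19, 242.59], 27, [541, 241, 11, 4]) [468.09 656.71  28.  ]
red ([89.27, 242.36], 11, [86, 242, 7, 2]) [ 629.49 -100.89   28.  ]
red ([618.55, 276.0], 11, [616, 275, 5, 3]) [506.61 965.66  28.  ]
red ([617.48, 386.05], 1116, [591, 362, 49, 38]) [ 913.6  1435.85   28.  ]
red ([113.21, 396.35], 146, [103, 391, 30, 9]) [1051.21 -114.71   28.  ]
yellow ([62.64, 36.64], 11, [62, 32, 2, 10]) [ 293.21 -207.24   28.  ]
yellow ([49.19, 48.62], 37, [44, 41, 10, 17]) [ 313.   -238.84   28.  ]
yellow ([37.79, 67.63], 38, [32, 59, 13, 18]) [ 346.3  -263.47   28.  ]
yellow ([59.12, 72.12], 8, [59, 69, 2, 7]) [ 354.09 -197.42   28.  ]
yellow ([58.39, 81.89], 18, [58, 77, 2, 11]) [ 370.45 -195.12   28.  ]
yellow ([27.81, 84.85], 26, [24, 79, 9, 14]) [ 377.44 -288.21   28.  ]

[... 1309 characters left out ...]
8, [272, 214, 13, 28]) [510.98 218.78  66.  ]
blue ([59.58, 221.62], 45, [55, 216, 9, 14]) [ 588.01 -135.77   66.  ]
blue ([63.22, 233.44], 9, [62, 231, 4, 6]) [ 606.72 -128.63   66.  ]
blue ([635.0, 353.06], 51, [631, 348, 9, 11]) [ 725.17 1274.6    66.  ]
blue ([628.45, 365.43], 392, [615, 351, 25, 31]) [ 773.13 1287.38   66.  ]
old_jar 0.55 [333.6 185.7  37.2  45.8] [437.83 268.49 115.  ]
shaker 0.86 [405.6 205.7  42.4  40.5] [442.35 347.61 115.  ]
shaker 0.66 [331.1 230.2  32.   44.2] [484.61 276.53 115.  ]
near_tab 0.75 [292.5 178.4  40.   43.6] [439.15 226.56 115.  ]
near_tab 0.7 [293.9 223.5  41.9  46. ] [485.52 237.05 115.  ]
tray 0.67 [268.2 200.6 172.4  97.6] [466.94 206.46 115.  ]
```

View pics/w1.png

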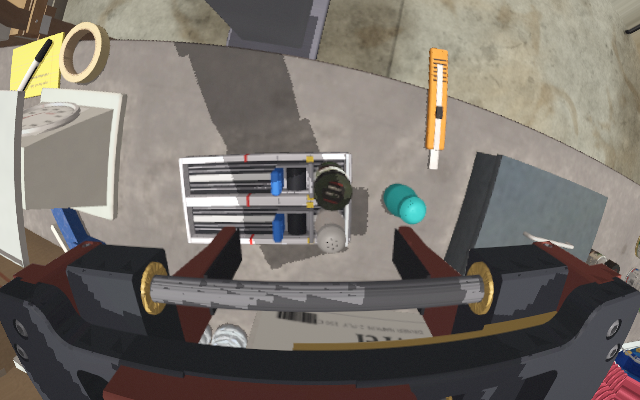

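The jar's cap is at wrist px (333,189), the shaker's dome at (331,240) and the near blue tab at (277,181). The fits agree on the jar centre at about (446, 266). Descending now.

>>> move_arm(
  steps=[
    [[-0.1, 0.6, 0], 0, 0],
    [[0, 0, 0.6], 0, 0],
    [[0, 0, 1], 0, 0],
    [[0, 0, 1], 0, 0],
    [[0, 0, 1], 0, 0],
    [[0, 0, 1], 0, 0],
    [[0, 0, 1], 0, 0],
    [[0, 0, 0.8], 0, 0],
    [[0, 0, 0.5], 0, 0],
    [[0, 0, 0.3], 0, 0],
    [[0, 0, 0], 0, 0],
    [[0, 0, 0], 0, 0],
  ],
)

```text
t: 3.92
ee_pos: [445.9, 267.0, 80.3]
orientation: [0.327, -3.124, 0.0]
ft_force: [0.7, -0.5, -0.3]
width: 87.9
grasp_force: 0.0
```

```bash
python3 - <<'E'
from h import *
from workcell import cams,ctrl
o=ctrl.get_obs();print(o["ee_pos"],o["ft_force"])
d=cams.get_image("wrist");cv2.imwrite("pics/w2.png",cv2.resize(d["image"][130:350,150:500,::-1],None,fx=2.2,fy=2.2))
E
```

```text
[445.9370482  266.97204872  80.29497378] [ 0.67430604 -0.45524465 -0.290951  ]
```

View pics/w2.png

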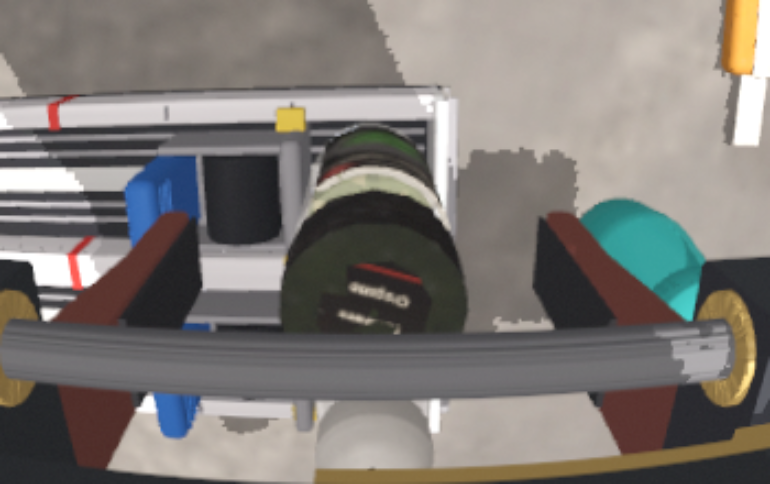

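>>> move_arm(
  steps=[
    [[0.15, 0.05, 0], 0, 0],
    [[0, 0, 0], 0, 0.5],
    [[0, 0, 0], 0, 0.8],
    [[0, 0, 0], 0, 1],
    [[0, 0, 0], 0, 1],
    [[0, 0, 0], 0, 1],
    [[0, 0, 0], 0, 1],
    [[0, 0, 0], 0, 1],
    [[0, 0, 0], 0, 1],
    [[0, 0, 0], 0, 1],
  ],
)

```text
t: 4.8
ee_pos: [441.9, 267.3, 80.1]
orientation: [0.328, -3.124, 0.0]
ft_force: [-0.0, -0.3, -0.7]
width: 40.2
grasp_force: 30.0
```

>>> move_arm(
  steps=[
    [[0, 0, -0.3], 0, 1],
    [[0, 0, -0.5], 0, 1],
    [[0, 0, -0.5], 0, 1],
    [[0, 0, -0.5], 0, 1],
    [[0, 0, -0.7], 0, 1],
    [[0, 0, -1], 0, 1],
    [[0, 0, -1], 0, 1],
    [[0, 0, -1], 0, 1],
    [[0, 0, -1], 0, 1],
    [[0, 0, -1], 0, 1],
    [[0, 0, -1], 0, 1],
    [[0, 0, -1], 0, 1],
    [[0, 0, -0.6], 0, 1],
    [[0, 0, -0.4], 0, 1],
    [[0, 0, 0], 0, 1],
  ],
)

```text
t: 6.05
ee_pos: [442.5, 267.7, 345.0]
orientation: [-0.327, 3.121, 0.002]
ft_force: [0.1, -0.3, -1.2]
width: 40.2
grasp_force: 30.0
```

```bash
python3 - <<'E'
from h import *
from workcell import cams,ctrl
np.set_printoptions(precision=1,suppress=True)
o=ctrl.get_obs();print(o["ee_pos"],o["ft_force"],o["width"],o["qpos"])
d=cams.get_image("top");cv2.imwrite("pics/t2.png",cv2.resize(d["image"][160:300,330:570,::-1],None,fx=3.3,fy=3.3,interpolation=2))
for p in((460,-410,0),(460,-370,0),(500,-410,0),(420,-370,0),(460,-350,0)):print(p,proj(d,p),(proj(d,p)-[330,160])*3.3)
d=cams.get_image("scene");cv2.imwrite("pics/s2.png",d["image"][:,:,::-1])
E
```

```text
[442.5 267.7 345. ] [ 0.1 -0.3 -1.2] 40.18898095596872 [ 0.5  0.1  1.7 -0.   1.3 -1.3]
(460, -410, 0) [[454.6 234.5]] [[411.2 245.7]]
(460, -370, 0) [[441.1 234.6]] [[366.7 246.1]]
(500, -410, 0) [[453.8 221. ]] [[408.7 201.3]]
(420, -370, 0) [[441.8 248.2]] [[369. 291.]]
(460, -350, 0) [[434.4 234.6]] [[344.4 246.2]]
```

View pics/t2.png

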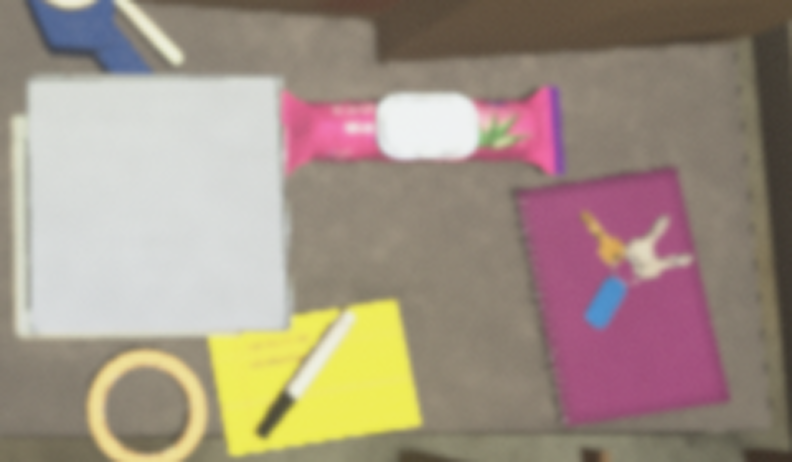

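View pics/s2.png

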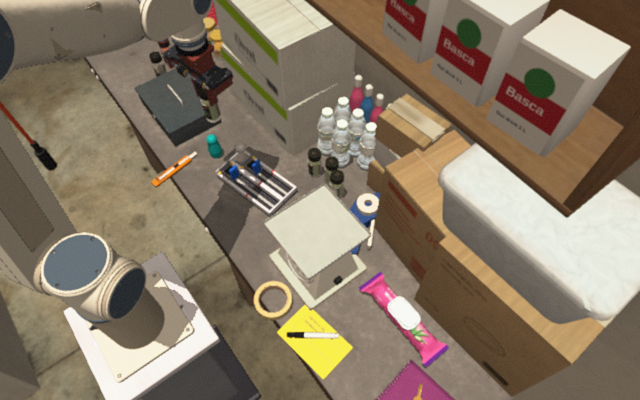

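Carrying the jar over the scale. The clear spot is at about (475, -412), crop px (413,229), on bare worktop between the pink pack, the yellow note and the purple notebook.

>>> move_arm(
  steps=[
    [[0, 0, 0], 1, 1],
    [[0, 0, 0], 1, 1],
    [[0, 0, 0], 1, 1],
    [[0, 0, 0], 1, 1],
    [[0, 0, 0], 1, 1],
    [[0, 0, 0], 1, 1],
    [[0, 0, 0], 1, 1],
    [[0, 0, 0], 1, 1],
    [[0, 0, 0], 1, 1],
    [[-0.2, -0.3, 0], 0, 1],
    [[-0.45, -0.6, 0], 0, 1],
    [[-0.65, -0.9, 0], 0, 1],
    [[-0.65, -0.9, 0], 0, 1],
    [[-0.65, -0.9, 0], 0, 1],
    [[-0.65, -0.9, 0], 0, 1],
    [[-0.65, -0.9, 0], 0, 1],
    [[-0.65, -0.9, 0], 0, 1],
    [[-0.65, -0.9, 0], 0, 1],
    [[-0.65, -0.9, 0], 0, 1],
    [[-0.65, -0.9, 0], 0, 1],
  ],
)

```text
t: 7.82
ee_pos: [454.4, -11.7, 341.6]
orientation: [-0.888, -3.012, 0.001]
ft_force: [0.6, -0.6, -0.8]
width: 40.0
grasp_force: 30.0
```

>>> move_arm(
  steps=[
    [[-0.65, -0.9, 0], 0, 1],
    [[-0.65, -0.9, 0], 0, 1],
    [[-0.65, -0.9, 0], 0, 1],
    [[-0.65, -0.9, 0], 0, 1],
    [[-0.65, -0.9, 0], 0, 1],
    [[-0.65, -0.9, 0], 0, 1],
    [[-0.65, -0.9, 0], 0, 1],
    [[-0.65, -0.9, 0], 0, 1],
    [[-0.65, -0.9, 0], 0, 1],
    [[-0.65, -0.9, 0], 0, 1],
    [[-0.65, -0.9, 0], 0, 1],
    [[-0.65, -0.9, 0], 0, 1],
    [[-0.65, -0.9, 0], 0, 1],
    [[-0.5, -0.7, 0], 0, 1],
    [[-0.35, -0.5, 0], 0, 1],
    [[-0.1, -0.2, 0], 0, 1],
    [[0, 0, 0], 0, 1],
    [[0, 0, 0], 0, 1],
  ],
)

```text
t: 9.32
ee_pos: [473.6, -411.8, 342.1]
orientation: [-0.892, -3.011, -0.002]
ft_force: [0.0, -0.3, -1.2]
width: 40.1
grasp_force: 30.0
```

>>> move_arm(
  steps=[
    [[0, 0, 0.5], 0, 1],
    [[0, 0, 1], 0, 1],
    [[0, 0, 1], 0, 1],
    [[0, 0, 1], 0, 1],
    [[0, 0, 1], 0, 1],
    [[0, 0, 1], 0, 1],
    [[0, 0, 1], 0, 1],
    [[0, 0, 1], 0, 1],
    [[0, 0, 1], 0, 1],
    [[0, 0, 1], 0, 1],
    [[0, 0, 0.6], 0, 1],
    [[0, 0, 0.4], 0, 1],
    [[0, 0, 0.2], 0, 1],
    [[0, 0, 0.1], 0, 1],
    [[0, 0, 0], 0, 1],
    [[0, 0, 0], 0, 1],
  ],
)

```text
t: 10.65
ee_pos: [474.7, -412.9, 73.7]
orientation: [0.892, 3.011, -0.001]
ft_force: [0.3, 0.3, -1.6]
width: 40.0
grasp_force: 30.0
```

>>> move_arm(
  steps=[
    [[0, 0, 0.04], 0, 1],
    [[0, 0, 0.02], 0, 1],
    [[0, 0, 0], 0, 1],
    [[0, 0, 0], 0, 1],
  ],
)

```text
t: 10.98
ee_pos: [474.2, -412.7, 71.6]
orientation: [0.893, 3.012, -0.0]
ft_force: [-0.4, 0.5, -1.2]
width: 40.5
grasp_force: 30.0
```

>>> move_arm(
  steps=[
    [[0, 0, 0.02], 0, 1],
    [[0, 0, 0.02], 0, 1],
    [[0, 0, 0], 0, 1],
    [[0, 0, 0], 0, 1],
  ],
)

```text
t: 11.32
ee_pos: [474.2, -412.8, 70.6]
orientation: [0.893, 3.012, -0.0]
ft_force: [-1.3, 0.2, 3.3]
width: 40.6
grasp_force: 30.0
```

Touched down with a 3 N push. Releasing now.

>>> move_arm(
  steps=[
    [[0, 0, 0], 0, 0.5],
    [[0, 0, 0], 0, 0.45],
    [[0, 0, 0], 0, 0.35],
    [[0, 0, 0], 0, 0.2],
    [[0, 0, 0], 0, 0],
    [[0, 0, 0], 0, 0],
    [[0, 0, 0], 0, 0],
    [[0, 0, 0], 0, 0],
  ],
)

```text
t: 11.98
ee_pos: [474.1, -412.5, 70.1]
orientation: [-0.893, -3.012, -0.0]
ft_force: [0.3, 0.8, -0.6]
width: 84.7
grasp_force: 0.0
```

>>> move_arm(
  steps=[
    [[0, 0, -0.3], 0, 0],
    [[0, 0, -0.5], 0, 0],
    [[0, 0, -1], 0, 0],
    [[0, 0, -1], 0, 0],
    [[0, 0, -1], 0, 0],
    [[0, 0, -1], 0, 0],
    [[0, 0, -1], 0, 0],
    [[0, 0, -1], 0, 0],
    [[0, 0, -1], 0, 0],
    [[0, 0, -0.6], 0, 0],
    [[0, 0, -0.4], 0, 0],
    [[0, 0, 0], 0, 0],
  ],
)

```text
t: 12.98
ee_pos: [474.9, -413.3, 293.7]
orientation: [0.891, 3.008, -0.003]
ft_force: [0.8, -0.1, -0.4]
width: 87.6
grasp_force: 0.0
```

```bash
python3 - <<'E'
from h import *
from workcell import cams,ctrl
np.set_printoptions(precision=2,suppress=True)
o=ctrl.get_obs();print(o["ee_pos"],o["width"])
for c in("top","scene","wrist"):
    d=cams.get_image(c);print([(c,round(b["p"],2),b["rect"]) for b in cams.boxes_of(c,"old_jar")])
    if c!="wrist":
        for n,p in(("base",(474,-412,0)),("top",(474,-412,105))):print(n,proj(d,p))
    if c=="top":
        for b in blobs(d["image"],"blue",(205,190,300,255),8): print(b,back(d,b[0],54))
    else:
        for b in blobs(d["image"],"blue",(212,140,300,218),8): print(c,b)
d=cams.get_image("wrist");cv2.imwrite("pics/w3.png",d["image"][:,:,::-1])
E
```

```text
[ 474.92 -413.29  293.7 ] 87.63628654095201
[('top', 0.89, [463.6, 224.8, 26.1, 18.3])]
base [[455.01 229.73]]
top [[468.18 226.7 ]]
([239.41, 214.13], 46, [237, 210, 6, 9]) [518.75 217.19  54.  ]
([230.29, 237.59], 49, [228, 233, 6, 10]) [452.45 241.44  54.  ]
[('scene', 0.78, [380.8, 330.8, 20.4, 28.0])]
base [[376.1  340.38]]
top [[380.31 327.8 ]]
[('wrist', 0.77, [315.0, 181.9, 38.0, 39.2])]
```

View pics/w3.png

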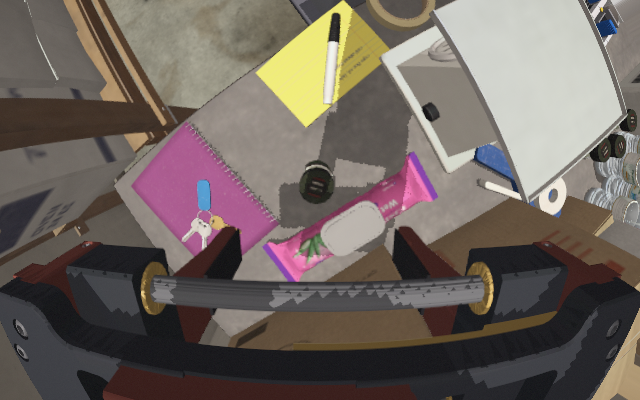

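The jar stands upright at wrist px (316,182), clear of everything around it. The near blue tab has run home to (452, 241). Heading back to it, gripper partly closed.

>>> move_arm(
  steps=[
    [[0.2, 0.3, 0], 0, 0],
    [[0.4, 0.6, 0], 0, 0],
    [[0.63, 0.9, 0], 0, 0],
    [[0.63, 0.9, 0], 0, 0],
    [[0.63, 0.9, 0], 0, 0],
    [[0.63, 0.9, 0], 0, 0],
    [[0.63, 0.9, 0], 0, 0],
    [[0.63, 0.9, 0], 0, 0],
    [[0.63, 0.9, 0], 0, 0],
    [[0.63, 0.9, 0], 0, 0],
    [[0.63, 0.9, 0], 0, 0],
    [[0.63, 0.9, 0], 0, 0],
    [[0.63, 0.9, 0], 0, 0],
    [[0.63, 0.9, 0], 0, 0],
    [[0.63, 0.9, 0], 0, 0],
    [[0.63, 0.9, 0], 0, 0],
    [[0.63, 0.9, 0], 0, 0],
    [[0.63, 0.9, 0], 0, 0],
    [[0.63, 0.9, 0], 0, 0],
    [[0.63, 0.9, 0], 0, 0],
  ],
)

```text
t: 15.0
ee_pos: [455.9, 110.2, 290.0]
orientation: [-0.892, -3.012, 0.0]
ft_force: [0.2, 0.5, 0.9]
width: 87.6
grasp_force: 0.0
```

>>> move_arm(
  steps=[
    [[0.63, 0.9, 0], 0, 0],
    [[0.63, 0.9, 0], 0, 0],
    [[0.63, 0.9, 0], 0, 0],
    [[0.63, 0.9, 0], 0, 0],
    [[0.4, 0.6, 0], 0, 0.6],
    [[0.15, 0.2, 0], 0, 0.6],
    [[0, 0, 0.5], -1, 0.6],
    [[0, 0, 0.5], -1, 0.6],
    [[0, 0, 0.5], -1, 0.6],
    [[0, 0, 0.5], -1, 0.6],
    [[0, 0, 0.5], -1, 0.6],
    [[0, 0, 0.5], -1, 0.6],
    [[0, 0, 0.5], -1, 0.6],
    [[0, 0, 0.5], -1, 0.6],
    [[0, 0, 0.3], -1, 0.6],
    [[0, 0, 0], 0, 0.6],
    [[0, 0, 0], 0, 0.6],
  ],
)

```text
t: 16.42
ee_pos: [451.9, 242.0, 182.4]
orientation: [0.323, -3.124, 0.001]
ft_force: [-0.8, -0.5, 0.6]
width: 35.1
grasp_force: 0.0
```

```bash
cat > m.py <<'E'
from h import *
from workcell import cams,ctrl
import sys
np.set_printoptions(precision=1,suppress=True)
o=ctrl.get_obs();T=R.from_rotvec(o["orientation"]).as_matrix();print(o["t"],o["ee_pos"],T[:2,1],o["width"],o["ft_force"],o["grasp_force"])
d=cams.get_image("wrist");cv2.imwrite(f"pics/{sys.argv[1]}.png",cv2.resize(d["image"][80:320,140:500,::-1],None,fx=2.2,fy=2.2,interpolation=2))
for col,z in(("red",28),("yellow",28),("blue",60)):
    for b in blobs(d["image"],col,(150,80,480,320),15):
        w=wback(o,d,b[0],z);print(col,b,w,"tool dxy",(w-o["ee_pos"])@T[:,:2])
E
python3 m.py w4
```

```text
16.4167 [451.9 242.  182.4] [-0.2  1. ] 35.12636713325864 [-0.8 -0.5  0.6] 0.0
red ([238.39, 163.17], 36, [236, 158, 7, 11]) [441.2 157.6  28. ] tool dxy [ 27.6 -80.4]
red ([242.35, 213.78], 54, [240, 206, 7, 17]) [494.7 170.1  28. ] tool dxy [-27.4 -79.1]
yellow ([463.75, 114.47], 361, [460, 80, 8, 70]) [337.2 382.1  28. ] tool dxy [ 83.3 160.7]
yellow ([475.79, 115.76], 252, [472, 80, 8, 71]) [334.1 397.3  28. ] tool dxy [ 83.2 176.2]
yellow ([354.73, 164.2], 49, [351, 161, 9, 7]) [418.2 276.1  28. ] tool dxy [25.7 40.4]
yellow ([353.07, 210.85], 27, [351, 208, 7, 6]) [467.  285.9  28. ] tool dxy [-24.   39.9]
yellow ([318.31, 220.96], 54, [314, 218, 9, 7]) [485.5 252.   28. ] tool dxy [-35.2   3. ]
yellow ([243.75, 273.7], 91, [238, 267, 12, 13]) [566.7 180.8  28. ] tool dxy [-100.1  -83.4]
yellow ([390.61, 291.69], 291, [384, 267, 14, 53]) [555.6 355.   28. ] tool dxy [-124.9   89.4]
yellow ([239.89, 287.6], 72, [236, 279, 8, 21]) [586.8 178.2  28. ] tool dxy [-119.2  -90. ]
yellow ([242.57, 313.57], 87, [236, 301, 13, 19]) [624.1 185.1  28. ] tool dxy [-157.2  -90.9]
blue ([315.38, 192.43], 394, [309, 175, 13, 35]) [448.6 241.3  60. ] tool dxy [3.2 0. ]
blue ([285.79, 241.88], 24, [285, 233, 3, 18]) [503.2 222.9  60. ] tool dxy [-46.5 -29.2]
```

View pics/w4.png

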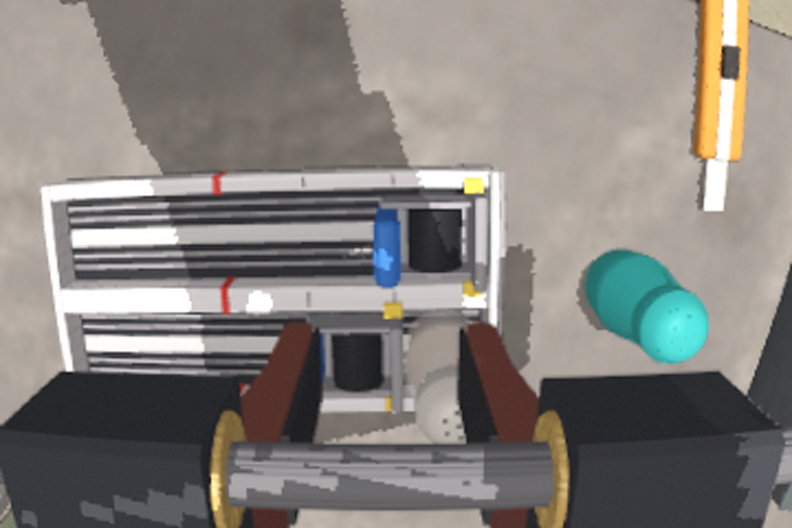

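The near tab is at crop px (387,248), midway between the fingers, and the lane is empty with its pusher home. Lowering onto the tab.

>>> move_arm(
  steps=[
    [[0.1, 0, 0.5], 0, 0.6],
    [[0, 0, 1], 0, 0.6],
    [[0, 0, 1], 0, 0.6],
    [[0, 0, 1], 0, 0.6],
    [[0, 0, 0.7], 0, 0.6],
    [[0, 0, 0.5], 0, 0.6],
    [[0, 0, 0.4], 0, 0.6],
    [[0, 0, 0.2], 0, 0.6],
    [[0, 0, 0.1], 0, 0.6],
    [[0, 0, 0], 0, 0.6],
    [[0, 0, 0], 0, 0.8],
    [[0, 0, 0], 0, 1],
    [[0, 0, 0], 0, 1],
    [[0, 0, 0], 0, 1],
    [[0, 0, 0], 0, 1],
    [[0, 0, 0], 0, 1],
  ],
)

```text
t: 17.8
ee_pos: [450.4, 240.8, 48.2]
orientation: [-0.331, 3.124, -0.003]
ft_force: [3.3, -10.5, 4.6]
width: 10.0
grasp_force: 30.0
```

>>> move_arm(
  steps=[
    [[0, -0.1, 0], 0, 1],
    [[0, -0.2, 0], 0, 1],
    [[0, -0.3, 0], 0, 1],
    [[0, -0.4, 0], 0, 1],
    [[0, -0.4, 0], 0, 1],
    [[0, -0.4, 0], 0, 1],
    [[0, -0.4, 0], 0, 1],
    [[0, -0.4, 0], 0, 1],
    [[0, -0.4, 0], 0, 1],
    [[0, -0.4, 0], 0, 1],
    [[0, -0.4, 0], 0, 1],
    [[0, -0.4, 0], 0, 1],
    [[0, -0.3, 0], 0, 1],
    [[0, -0.2, 0], 0, 1],
    [[0, -0.1, 0], 0, 1],
    [[0, 0, 0], 0, 1],
    [[0, 0, 0], 0, 1],
  ],
)

```text
t: 19.22
ee_pos: [476.7, 125.0, 48.2]
orientation: [-0.327, 3.121, 0.001]
ft_force: [3.4, 4.3, -0.4]
width: 9.8
grasp_force: 30.0
```

```bash
python3 m.py w5
```

```text
19.2167 [476.7 125.   48.2] [-0.2  1. ] 9.776598806640607 [ 3.4  4.3 -0.4] 30.01714825630188
red ([376.07, 184.19], 75, [371, 178, 10, 19]) [438.6 154.6  28. ] tool dxy [31.2 36.9]
yellow ([383.17, 195.52], 166, [376, 190, 16, 12]) [444.4 160.7  28. ] tool dxy [24.2 41.6]
yellow ([340.92, 280.19], 91, [338, 269, 7, 26]) [505.6 148.7  28. ] tool dxy [-33.2  17.1]
yellow ([291.57, 285.36], 87, [290, 270, 4, 35]) [516.3 117.5  28. ] tool dxy [-37.1 -15.6]
yellow ([291.63, 313.78], 46, [290, 307, 6, 13]) [539.4 121.6  28. ] tool dxy [-60.5 -16.4]
yellow ([340.81, 315.17], 47, [338, 309, 6, 11]) [533.5 155.5  28. ] tool dxy [-61.8  18. ]
blue ([316.49, 248.09], 1293, [305, 208, 24, 74]) [472.7 125.3  60. ] tool dxy [3.8 1.1]
blue ([448.65, 315.62], 60, [445, 309, 10, 11]) [503.1 215.5  60. ] tool dxy [-44.6  83. ]
```

View pics/w5.png

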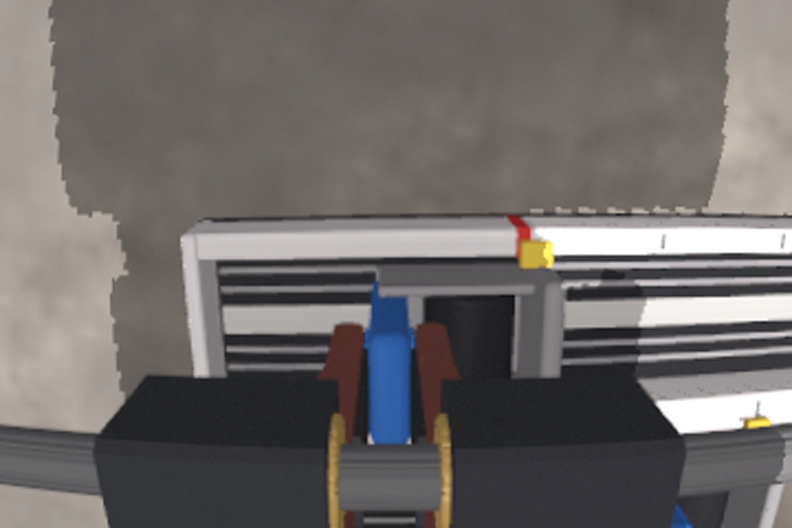

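The pointer's front edge is at crop x≈553 and the red line's middle at about 525, so some 7.5 mm is still to go.

>>> move_arm(
  steps=[
    [[0, -0.1, 0], 0, 1],
    [[0, -0.1, 0], 0, 1],
    [[0, -0.1, 0], 0, 1],
    [[0, 0, 0], 0, 1],
    [[0, 0, 0], 0, 1],
    [[0, 0, 0], 0, 1],
  ],
)

```text
t: 19.77
ee_pos: [478.3, 117.9, 48.2]
orientation: [-0.328, 3.12, 0.001]
ft_force: [4.9, 4.9, -0.3]
width: 9.8
grasp_force: 30.0
```

```bash
python3 m.py w6; python3 - <<'E'
import cv2
from workcell import cams
from h import *
d=cams.get_image("wrist")
a=cv2.resize(d["image"][165:225,340:420,::-1],None,fx=9,fy=9,interpolation=0)
cv2.imwrite("pics/w6c.png",a)
E
```

```text
19.7667 [478.3 117.9  48.2] [-0.2  1. ] 9.752438404587824 [ 4.9  4.9 -0.3] 30.014588534832
red ([387.71, 183.29], 75, [381, 177, 12, 17]) [438.1 154.4  28. ] tool dxy [31.8 44.1]
yellow ([383.37, 195.32], 171, [376, 189, 16, 13]) [445.9 153.6  28. ] tool dxy [24.3 41.7]
yellow ([340.66, 276.87], 38, [338, 271, 6, 11]) [504.9 140.8  28. ] tool dxy [-30.6  16.9]
yellow ([291.34, 297.61], 127, [290, 274, 4, 46]) [527.6 111.9  28. ] tool dxy [-46.9 -16.1]
yellow ([342.12, 289.48], 52, [340, 283, 5, 18]) [514.2 144.1  28. ] tool dxy [-40.4  18.2]
yellow ([341.02, 314.6], 50, [338, 308, 6, 12]) [534.6 148.4  28. ] tool dxy [-61.3  18.2]
blue ([316.47, 248.0], 1299, [305, 208, 24, 74]) [474.3 118.1  60. ] tool dxy [3.8 1.1]
blue ([453.55, 313.29], 215, [445, 305, 20, 15]) [502.7 211.2  60. ] tool dxy [-43.2  86.2]
```

View pics/w6c.png

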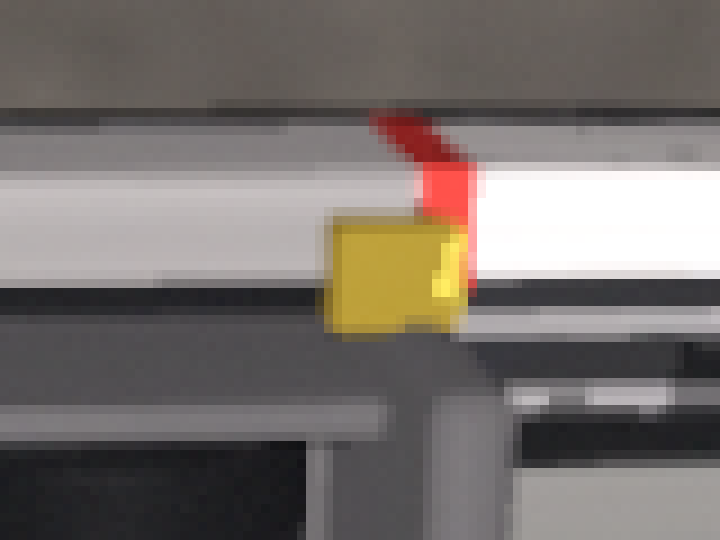

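The pointer's front edge is at the middle of the red line: crop x is about 450 after allowing for its height, and the line spans 418–475. The measured draw from home is 126.0 mm. The jar still stands and the grip is firm, so I'm handing in.

```bash
python3 -c "
from workcell import ctrl
print(ctrl.close_job())"
```

```text
the job is handed in; nothing more can be done
None
```

The old jar stands upright on the clear spot right of the scale, and the arm is holding the near lane's pusher with its yellow pointers at the red line; the job is handed in, with no verdict shown yet.

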